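# View a mask carrier on the lit panel, then hang it up

### The job

Lift the flat mask carrier by its blue rib, lay its underside flat against all four rubber studs of the tilted lit panel, with its two holes uppermost and centred between the yellow corner marks, and hold it there still for two seconds with a light push of about 8 N. Then hang it by its two holes on both pins of the sloping grey rack, flat against the board, and let go. Never push the carrier hard against the panel, and leave the dish, the white case and the timer where they stand.

Things in the scene. Friction and masses are not known exactly. Their poses are not given: they have to be found in the camera images.
- carrier: Loose mask carrier, 0.18 to 0.35 kg: aluminium plate 120 x 110 x 8 mm (x, y, z) with two amber panes, lying flat. Origin: centre of the underside; z out of the top. Solid blue rib handle on the middle of the top, 60 mm along x, 14 mm wide in y, its top 48 mm above the underside. Two through holes, 13 mm diameter, at x = +45, y = +-35 mm.
- hole_mid (a point): Point on the carrier's underside midway between its two holes (carrier x = +45 mm).
- viewer_bezel: Fixed black bezel (162 x 146 mm) round the lit panel, at 40 degrees to the horizontal, rising away from the robot, centre 170 mm above the table. Origin: centre of its front surface; x up the slope, y along it, z out of the face. Yellow corner marks show the carrier's place for viewing: carrier origin on this z axis, carrier axes parallel to these. Stud depth: see viewer.
- viewer: Fixed foot (110 x 140 mm, origin centre of underside, z up) that carries bezel, white lit panel and four black rubber studs (10 mm diameter, at bezel x = +-28, y = +-47 mm). Stud tips stand 6 to 20 mm out of the bezel's face, set differently each time: find them by touch. Sprung together: they yield from about 2 N, 1.8 N per mm for 6 mm, then are hard.
- rack_board: Fixed grey rack board, 140 x 130 mm, at 40 degrees to the horizontal, rising away from the robot, centre 120 mm above the table. Origin: centre of its face; x up the slope, y along it, z out of the face. Two steel pins, 8 mm diameter, 24 mm long, tapered tips, square to the face at x = +45, y = +-35 mm. Fully hung, the carrier's origin and axes match these (2.5 mm play).
- rack: Steel foot and legs of the rack, fixed to the table. Foot 110 x 140 mm, origin at the centre of its underside, z up; the slope faces -x of this frame.
- petri_dish: Loose clear dish, 61 mm diameter, 14 mm high; origin at the centre of its underside.
- objective_case: Loose white cylindrical case, 41 mm diameter, 53 mm high; origin at the centre of its underside.
- timer: Loose cream timer standing on edge, 28 x 66 x 58 mm; origin at the centre of its underside.

How it is judged:
By the outcome, as a careful person would: the job done as asked, in the order asked, and still so for the second after the job is handed in, with the robot touching nothing.
It also fails if it takes over 58 s, if anything falls off the work surface, if the arm or the gripper's body presses on something with over 40 N, if the wrist force passes 120 N, or if a joint passes its speed limit or range.

### The arm

A 6-joint arm with a two-finger parallel gripper is mounted at the origin on a cart in front of the work surface, level with it; the furniture and walls round the work are solid. World frame = base frame: x ahead of the robot, y to its left, z up, the work surface at z = 0. Lengths are in m, angles in rad, forces in N, time in s.
With the tool pointing down it reaches from about 0.35 to 0.725 m from the base axis. Payload 6 kg.
Tool frame: the origin (TCP) lies at the very end of the fingers, on their centre line; the grasp point (between the pads) lies 19 mm behind it; z points along the fingers, y is the line along which they close (so a half turn about z gives the same grasp; the last joint's range is limited). The gripper opens to 85 mm and grips with 20 to 120 N. Pads are 22 mm wide; open, the fingers measure 114 mm over their backs; the gripper's body (76 mm by 85 mm) begins 54 mm behind the grasp point. The pads swing forward as they close: fully open they stand 13 mm farther back than shut.
Start: joints at [0.334, 0.04, 0.085, 0, -1.615, -0.334], TCP at [0.6, 0, 0.231] pointing down, gripper open.
Joint ranges: [-2.56, 2.56], [-1.29, 2.01], [-1.08, 1.49], [-3.29, 1.98], [-2.81, -0.18], [-2.99, 2.99]. Speed limits (rad/s): [2.57, 2.57, 3.01, 3.14, 3.14, 3.14].

### API

Orientations are given as a unit quaternion [x, y, z, w].
In Python, from station import ctrl gives the robot as it stands.
- The arm moves only by the tool step_arm, never from a script. Its argument "moves" is a list that holds one entry, the list of rows, each a list of 6 numbers: the shift along the world's x, y, z each as a share of 0.08 m, from -1 to 1, then the turn, a rotation vector about the world's x, y, z each as a share of 45 degrees, from -1 to 1. A call has 1 to 8 rows; each row is the pose to reach, as a shift and turn from the pose commanded when the call began; what a row does not reach only later rows make up. A row lasts 1/12 s, in which the tool goes at most 41.7 mm and 7.16 degrees, less where a joint would pass 70% of its speed; a pose out of reach is approached as far as the arm can. A call with a number of a shift or a turn outside -1 to 1 is refused whole. A call with a gripper value outside its range is refused whole. "jaw" is the opening, from -1 (shut) to 1 (fully open), set as the call begins (left out, the last holds). The fingers move at their own pace and stop on an object; "grip_force" is the grip in N (left out, the last holds). Time passes only in rows, so rows that repeat a pose let the fingers close. It gives the time, the measured TCP pose, the force, the opening and the grip force at its end, in the units of the state.
- ctrl.sense(): the state, without advancing time (a new reading comes with each control period).
- ctrl.snapshot(name): name is "scene" or "side" or "wrist"; returns (picture, depth): 420x560x3 uint8, red, green, blue; 420x560 float32, m along the optical axis (not along the pixel's ray), 0 where there is no reading.
- ctrl.camera_info(name): a dict with "fx", "fy", "cx", "cy" (pixels), "extrinsics" (4x4, takes a point from world to camera coordinates); the wrist camera has in their place "T_tool_cam" (4x4, takes a point from camera to tool coordinates, whose origin is the TCP and whose axes are the flange's). Camera axes: x right, y down, z forward; pixel columns grow to the right and rows downward; lengths in m; the calibration is good to about 2 mm. A picture is of the moment at which its call begins: read the wrist's pose just before it. camera_info takes no time and is no camera call.
- ctrl.sign_off(): hands the job in; it is judged then, once.
The state is a dict: "clock": time; "joint_positions": joint angles; "joint_vel": joint speeds; "joint_efforts": joint torques, N m; "tcp_pos": TCP position; "tool_rot": TCP orientation; "wrist_force": force on the tool from outside, world axes, zero at the start; "torque": the same for the moment, N m; "opening": finger opening in m; "grip_force": force on a finger pad.
Only numpy, scipy, OpenCV 4.12 (cv2) and the standard library are available. Lean on these libraries where they do the work, as an engineer would, in place of code of your own. Each camera call takes 0.05 s, during which the arm holds its last target. There are 200 camera calls.

## Working session

There is one attempt and no reset: what is moved stays moved. The work goes in short steps, Python scripts to look and compute and a tool call to move; the robot and the scene stay as the last step left them, time stands still between calls to the robot, and variables do not carry over. Pictures are saved under pics/ and viewed, at most 10 in all, crops included, and the job is handed in when it is done.

Besides the shell and the picture viewer there is one more tool, called after ">>>" as name(argument=value, ...), one argument or row to a line, values as JSON. step_arm: Moves the arm, as the interface text tells. Its arguments: {"type":"object","properties":{"moves":{"type":"array"},"jaw":{"type":"number"},"grip_force":{"type":"number"}},"required":["moves"]}

```bash
mkdir -p pics; ls; python3 - <<'E'
from station import ctrl
import cv2,numpy as np
for n in("scene","side"):
    p,d=ctrl.snapshot(n); np.savez(f"{n}.npz",p=p,d=d); cv2.imwrite(f"pics/{n}.png",p[...,::-1])
    print(n,ctrl.camera_info(n))
print(ctrl.camera_info("wrist")); print(ctrl.sense())
E
```

```text
pics
scene {'fx': 521.0925637611958, 'fy': 521.0925637611958, 'cx': 283.61448329625, 'cy': 208.13915111118743, 'extrinsics': array([[-0.70351084, -0.71059964,  0.01098437,  0.40114796],
       [-0.55999333,  0.54475788, -0.62421657,  0.39857835],
       [ 0.43758424, -0.44529429, -0.78117413,  1.41606072],
       [ 0.        ,  0.        ,  0.        ,  1.        ]])}
side {'fx': 390.3013671061241, 'fy': 390.3013671061241, 'cx': 278.0722530739088, 'cy': 213.00975822481996, 'extrinsics': array([[ 0.79970939,  0.6003043 , -0.00998211, -0.46821204],
       [ 0.35049034, -0.48028384, -0.80404226, -0.08121535],
       [-0.48746427,  0.63950151, -0.59448835,  1.38690923],
       [ 0.        ,  0.        ,  0.        ,  1.        ]])}
{'fx': 340.106905036213, 'fy': 340.106905036213, 'cx': 269.36206930719976, 'cy': 214.97953875954053, 'T_tool_cam': array([[ 6.20072014e-05, -9.51700604e-01, -3.07027614e-01,
         7.80268827e-02],
       [ 9.99999795e-01, -1.36461650e-04,  6.24952982e-04,
        -3.24071256e-04],
       [-6.36665626e-04, -3.07027590e-01,  9.51700401e-01,
        -1.42382992e-01],
       [ 0.00000000e+00,  0.00000000e+00,  0.00000000e+00,
         1.00000000e+00]])}
{'clock': 0.1, 'joint_positions': array([ 3.33676687e-01,  4.07730206e-02,  8.39472483e-02, -4.25960970e-04,
       -1.61546944e+00, -3.33697944e-01]), 'joint_vel': array([-0.00074524, -0.00063071,  0.00190988,  0.0014579 , -0.00070868,
       -0.00046515]), 'joint_efforts': array([-5.15327309e-03, -3.69345725e+01,  3.48282552e+01,  6.95181236e+00,
       -4.58455834e-03,  1.14540936e-05]), 'tcp_pos': array([5.99724780e-01, 7.29571197e-05, 2.30383313e-01]), 'tool_rot': array([-7.07105664e-01,  7.07107469e-01,  5.18569404e-04, -5.81396368e-04]), 'wrist_force': array([-1.66611215,  0.30615608, -0.04723727]), 'torque': array([-0.00720859,  0.03385353, -0.03553295]), 'grip_force': 0.0, 'opening': 0.08528855461991529}
```

View pics/scene.png

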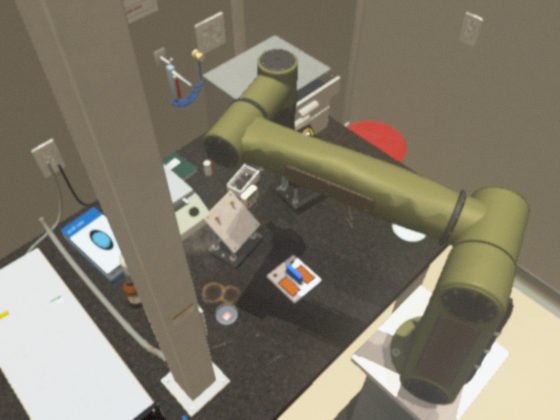

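View pics/side.png

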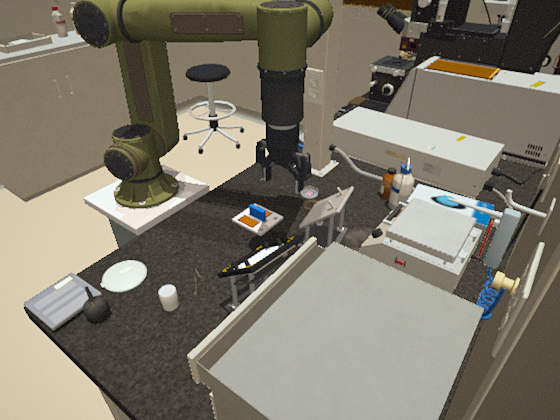

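The scene view shows the carrier at (294,279) and the rack at (232,222), with the viewer hidden behind the arm. The side view shows the carrier at (258,219), the rack at (328,207), the viewer at (260,257), the case at (168,297) and the dish at (310,193).

```bash
cat > h.py <<'E'
from station import ctrl
import cv2,numpy as np
from scipy.spatial.transform import Rotation as R
def shot(n):
    s=ctrl.sense(); p,d=ctrl.snapshot(n); i=ctrl.camera_info(n)
    if n=="wrist":
        T=np.eye(4);T[:3,:3]=R.from_quat(s["tool_rot"]).as_matrix();T[:3,3]=s["tcp_pos"];T=T@i["T_tool_cam"]
    else: T=np.linalg.inv(i["extrinsics"])
    return p,d,i,T
def cloud(d,i,T):
    v,u=np.mgrid[:d.shape[0],:d.shape[1]]
    P=np.stack([(u-i["cx"])/i["fx"]*d,(v-i["cy"])/i["fy"]*d,d],-1)
    return P@T[:3,:3].T+T[:3,3]
def ray(i,T,uv,n,c):
    "pixel -> point on plane through c with normal n"
    uv=np.atleast_2d(uv).astype(float)
    r=np.c_[(uv[:,0]-i["cx"])/i["fx"],(uv[:,1]-i["cy"])/i["fy"],np.ones(len(uv))]@T[:3,:3].T
    t=((np.array(c)-T[:3,3])@n)/(r@n)
    return T[:3,3]+r*t[:,None]
E
python3 - <<'E'
from h import *
np.set_printoptions(precision=4,suppress=True)
for n in("scene","side"):
    z=np.load(n+".npz");i=ctrl.camera_info(n);T=np.linalg.inv(i["extrinsics"]);C=cloud(z["d"],i,T)
    pts=dict(scene=[(294,279),(284,280),(232,222),(227,315),(300,190),(245,180)],side=[(258,213),(245,218),(318,207),(260,257),(168,285),(310,193),(70,300),(330,240)])[n]
    for u,v in pts: print(n,u,v,z["p"][v,u],C[v,u])
    hsv=cv2.cvtColor(z["p"],cv2.COLOR_RGB2HSV)
    m=cv2.inRange(hsv,(105,120,60),(130,255,255))>0
    w=m&(np.linalg.norm(C[...,:2]-[.5,0],axis=-1)<.3)&(C[...,2]<.1)
    Q=C[w];print("blue",w.sum(),Q.mean(0),Q.min(0),Q.max(0))
    # region points height 0.05-0.26 sloped planes
    r=(C[...,2]>.06)&(C[...,2]<.26)&(C[...,0]>.4)&(C[...,0]<.95)&(abs(C[...,1])<.5)&(z["d"]>0)
    nl,L,st,ce=cv2.connectedComponentsWithStats(r.astype(np.uint8))
    for k in range(1,nl):
        if st[k,4]>300:
            Q=C[L==k];print(st[k],Q.mean(0),Q.min(0),Q.max(0))
E
```

```text
scene 294 279 [103 113 130] [0.4214 0.1044 0.0158]
scene 284 280 [205 117  49] [0.4426 0.1248 0.0085]
scene 232 222 [186 173 156] [0.6428 0.1443 0.1223]
scene 227 315 [243 212 207] [0.4775 0.3185 0.0012]
scene 300 190 [63 61 56] [ 0.6517 -0.1584  0.0138]
scene 245 180 [97 92 86] [ 0.8082 -0.0502  0.0231]
blue 115 [0.426  0.1023 0.0432] [0.3953 0.0919 0.0235] [0.4558 0.1093 0.0573]
[ 295   69   45   69 1767] [ 0.7882 -0.362   0.1937] [ 0.669  -0.4702  0.0603] [ 0.8688 -0.1905  0.2593]
[ 165  169   40   56 1032] [0.8373 0.1812 0.0995] [0.7711 0.1343 0.06  ] [0.9491 0.2399 0.1267]
[ 202  191   58   63 1883] [0.6465 0.1457 0.1202] [0.5816 0.0699 0.0607] [0.7145 0.2154 0.1728]
[  77  222   60   75 1547] [0.8444 0.4609 0.0723] [0.6741 0.3953 0.06  ] [0.9499 0.5    0.1235]
side 258 213 [ 15  64 121] [0.439  0.092  0.0354]
side 245 218 [199 115   0] [0.3963 0.0772 0.0059]
side 318 207 [150 141 131] [0.6148 0.1549 0.0961]
side 260 257 [246 251 255] [ 0.6607 -0.164   0.1641]
side 168 285 [222 227 228] [ 0.4629 -0.2823  0.0514]
side 310 193 [230 182 180] [0.4805 0.3253 0.0009]
side 70 300 [163 167 173] [ 0.2781 -0.4413  0.0182]
side 330 240 [112 111 104] [0.6953 0.093  0.0541]
blue 136 [0.4301 0.0968 0.0298] [ 0.3503  0.0894 -0.0033] [0.4623 0.1573 0.049 ]
[313 103  17  56 710] [0.4233 0.4693 0.1642] [0.4    0.4538 0.0601] [0.4377 0.4999 0.26  ]
[ 371  158   99  111 4960] [0.8591 0.2739 0.0987] [0.6819 0.1305 0.06  ] [0.9499 0.4999 0.1902]
[ 300  187   54   52 1008] [0.6617 0.1286 0.1208] [0.5842 0.0667 0.0603] [0.7155 0.2113 0.1683]
[ 188  235  138  185 7386] [ 0.7647 -0.3101  0.2123] [ 0.5884 -0.4659  0.0601] [ 0.922  -0.0909  0.26  ]
```

>>> step_arm(
  moves=[
    [[-0.5, 0.25, 0, 0, 0, 0], [-1, 0.5, 0, 0, 0, 0], [-1, 0.5, 0, 0, 0, 0]],
  ],
)

```text
clock: 0.35
tcp_pos: [0.5167, 0.0413, 0.2307]
tool_rot: [0.708, -0.707, -0.001, 0.0]
wrist_force: [0.9, 0.3, 1.7]
opening: 0.0854
grip_force: 0.0
```

>>> step_arm(
  moves=[
    [[-0.5, 0.35, 0, 0, 0, 0], [-1, 0.7, 0, 0, 0, 0], [-1, 0.7, 0, 0, 0, 0], [-1, 0.7, 0, 0, 0, 0]],
  ],
)

```text
clock: 0.68
tcp_pos: [0.4382, 0.0976, 0.232]
tool_rot: [0.708, -0.706, -0.0, -0.001]
wrist_force: [0.9, -0.4, 0.2]
opening: 0.0853
grip_force: 0.0
```

```bash
python3 - <<'E'
from h import *
np.set_printoptions(precision=4,suppress=True)
print(ctrl.sense()["tcp_pos"])
p,d,i,T=shot("wrist");np.savez("w1.npz",p=p,d=d,T=T);cv2.imwrite("pics/w1.png",p[...,::-1])
C=cloud(d,i,T)
m=(cv2.inRange(cv2.cvtColor(p,cv2.COLOR_RGB2HSV),(100,120,60),(130,255,255))>0)&(C[...,2]>.03)&(C[...,2]<.06)
for col in (m,):
    v,u=np.nonzero(col);print(cv2.minAreaRect(np.c_[u,v].astype(np.float32)))
    Q=C[col];print(Q.mean(0),cv2.minAreaRect(Q[:,:2].astype(np.float32)*1000))
pl=(C[...,2]>.004)&(C[...,2]<.02)&(np.hypot(C[...,0]-.426,C[...,1]-.1)<.09)
print(cv2.minAreaRect(C[pl][:,:2].astype(np.float32)*1000))
E
```

```text
[0.4382 0.0976 0.232 ]
((281.1937561035156, 190.27163696289062), (57.95576858520508, 11.978458404541016), 3.4336304664611816)
[0.4167 0.1005 0.0475] ((426.80657958984375, 99.84385681152344), (12.292415618896484, 57.39336013793945), 86.6624984741211)
((427.0057067871094, 99.46546936035156), (110.6083755493164, 120.21943664550781), 88.21175384521484)
```

View pics/w1.png

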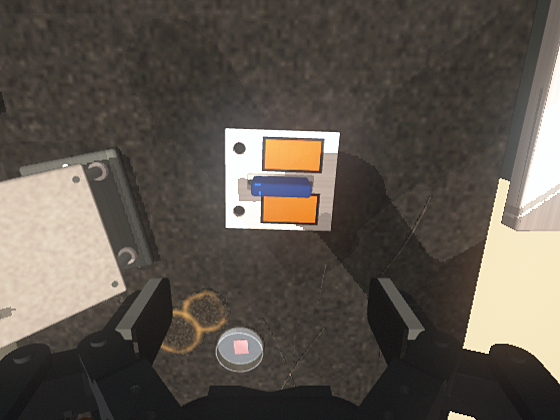

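The wrist view shows the carrier with its holes at (239,148) and (239,211), on the world +x side. The rib is centred at (283,187).

```bash
python3 - <<'E'
from h import *
np.set_printoptions(precision=4,suppress=True)
z=np.load("w1.npz");p,T=z["p"],z["T"];i=ctrl.camera_info("wrist")
g=cv2.cvtColor(p,cv2.COLOR_RGB2GRAY);pts=[]
for u,v in((239,148),(239,211)):
    w=g[v-12:v+13,u-12:u+13]<90; y,x=np.nonzero(w);pts.append((x.mean()+u-12,y.mean()+v-12))
H=ray(i,T,pts,np.array([0,0,1.]),[0,0,.006]);print(pts,H,np.linalg.norm(H[0]-H[1]))
e=H[1]-H[0] ; yaw=np.arctan2(e[1],e[0])
print(np.degrees(yaw)-90,np.degrees(yaw)+90)
for s in((-1),1):
    ey=(H[1]-H[0])/np.linalg.norm(H[1]-H[0])*s; ex=np.array([ey[1],-ey[0],0]);print(ex,H.mean(0)-.045*ex)
# side-view planes for rack/bezel
def plane(Q):
    c=np.median(Q,0)
    for _ in range(5):
        n=np.linalg.svd(Q-c,full_matrices=False)[2][2];n*=np.sign(n[2]);r=abs((Q-c)@n);Q=Q[r<max(.003,2*np.median(r))];c=Q.mean(0)
    return c,n,len(Q)
for n,b in(("scene",(.57,.73,.06,.23)),("side",(.57,.73,.06,.23)),("side",(.58,.74,-.27,-.07))):
    z=np.load(n+".npz");I=ctrl.camera_info(n);C=cloud(z["d"],I,np.linalg.inv(I["extrinsics"]))
    m=(C[...,0]>b[0])&(C[...,0]<b[1])&(C[...,1]>b[2])&(C[...,1]<b[3])&(C[...,2]>.06)&(C[...,2]<.24)
    Q=C[m];c,nn,k=plane(Q);print(n,c,nn,k,"tilt",np.degrees(np.arccos(nn[2])),"yaw",np.degrees(np.arctan2(-nn[1],-nn[0])))
E
```

```text
[(np.float64(238.70212765957447), np.float64(147.2127659574468)), (np.float64(238.52459016393442), np.float64(209.70491803278688))] [[0.4715 0.0628 0.006 ]
 [0.4734 0.1327 0.006 ]] 0.0699295123057482
-1.551141961151373 178.44885803884864
[-0.9996  0.0271  0.    ] [0.5174 0.0965 0.006 ]
[ 0.9996 -0.0271  0.    ] [0.4274 0.099  0.006 ]
scene [0.6455 0.1436 0.1196] [-0.629  -0.1153  0.7688] 1193 tilt 39.75469713143668 yaw 10.389464917866368
side [0.6517 0.1363 0.1224] [-0.6271 -0.131   0.7678] 636 tilt 39.83924271530701 yaw 11.797932711490091
side [ 0.6711 -0.1713  0.1767] [-0.637   0.0723  0.7674] 1075 tilt 39.87568201413314 yaw -6.479309976582999
```

>>> step_arm(
  moves=[
    [[-0.08, 0.02, 0, 0, 0, 0.16], [-0.16, 0.04, 0, 0, 0, 0.32], [-0.16, 0.04, 0, 0, 0, 0.48], [-0.16, 0.04, 0, 0, 0, 0.64], [-0.16, 0.04, 0, 0, 0, 0.8], [-0.16, 0.04, 0, 0, 0, 0.96], [-0.16, 0.04, 0, 0, 0, 0.96]],
  ],
)

```text
clock: 1.32
tcp_pos: [0.4276, 0.0988, 0.2308]
tool_rot: [0.918, -0.395, -0.0, 0.001]
wrist_force: [0.4, -0.5, -0.2]
opening: 0.0854
grip_force: 0.0
```

>>> step_arm(
  moves=[
    [[0, 0, -0.2, 0, 0, 0.16], [0, 0, -0.4, 0, 0, 0.32], [0, 0, -0.6, 0, 0, 0.48], [0, 0, -0.8, 0, 0, 0.64], [0, 0, -1, 0, 0, 0.8], [0, 0, -1, 0, 0, 0.96], [0, 0, -1, 0, 0, 1.0], [0, 0, -1, 0, 0, 1.0]],
  ],
)

```text
clock: 1.98
tcp_pos: [0.4273, 0.0987, 0.1507]
tool_rot: [1.0, -0.017, -0.0, 0.0]
wrist_force: [-0.1, -0.1, -0.6]
opening: 0.0856
grip_force: 0.0
```

```bash
python3 - <<'E'
from h import *
np.set_printoptions(precision=4,suppress=True)
s=ctrl.sense();print(s["tcp_pos"],s["wrist_force"],s["joint_positions"]);M=R.from_quat(s["tool_rot"]).as_matrix();print(M)
p,d,i,T=shot("wrist");cv2.imwrite("pics/w2.png",p[...,::-1]);C=cloud(d,i,T)
m=(cv2.inRange(cv2.cvtColor(p,cv2.COLOR_RGB2HSV),(100,120,40),(130,255,255))>0)&(C[...,2]>.042)&(C[...,2]<.06)
print(m.sum(),cv2.minAreaRect(C[m][:,:2].astype(np.float32)*1000))
E
```

```text
[0.4273 0.0987 0.1507] [-0.1022 -0.0614 -0.6261] [ 0.6917 -0.4072 -0.45    0.0002 -1.5293  0.8445]
[[ 0.9994 -0.0345 -0.0009]
 [-0.0345 -0.9994 -0.0009]
 [-0.0008  0.001  -1.    ]]
35 ((400.1431884765625, 100.95276641845703), (11.686432838439941, 3.3938069343566895), 74.9190444946289)
```

View pics/w2.png

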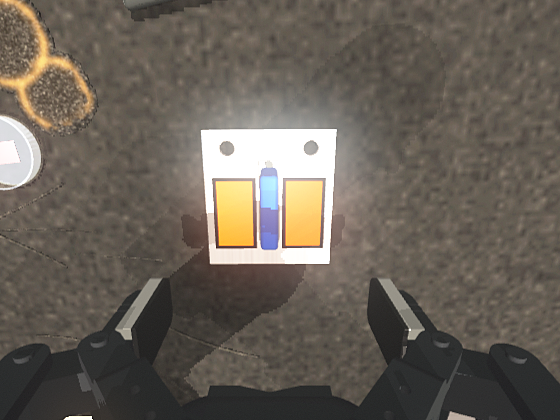

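The rib is centred between the fingers at (269,208) and square to them, with the holes at (227,148) and (311,148). I'll descend and grip.

>>> step_arm(
  moves=[
    [[0, 0, -0.4, 0, 0, 0], [0, 0, -0.8, 0, 0, 0], [0, 0, -1, 0, 0, 0], [0, 0, -1, 0, 0, 0]],
  ],
)

```text
clock: 2.37
tcp_pos: [0.4251, 0.098, 0.0671]
tool_rot: [1.0, -0.018, -0.003, 0.002]
wrist_force: [-1.0, -1.4, 0.0]
opening: 0.0856
grip_force: 0.0
```

>>> step_arm(
  moves=[
    [[0, 0, -0.3, 0, 0, 0], [0, 0, -0.5, 0, 0, 0], [0, 0, -0.68, 0, 0, 0], [0, 0, -0.68, 0, 0, 0]],
  ],
)

```text
clock: 2.7
tcp_pos: [0.4263, 0.0986, 0.0154]
tool_rot: [1.0, -0.017, -0.001, 0.001]
wrist_force: [-1.1, 0.7, -0.3]
opening: 0.0853
grip_force: 0.0
```

>>> step_arm(
  moves=[
    [[0, 0, 0, 0, 0, 0], [0, 0, 0, 0, 0, 0], [0, 0, 0, 0, 0, 0], [0, 0, 0, 0, 0, 0], [0, 0, 0, 0, 0, 0], [0, 0, 0, 0, 0, 0], [0, 0, 0, 0, 0, 0], [0, 0, 0, 0, 0, 0]],
  ],
  jaw=-1,
  grip_force=80,
)

```text
clock: 3.37
tcp_pos: [0.4276, 0.0994, 0.0176]
tool_rot: [1.0, -0.016, 0.001, -0.0]
wrist_force: [-0.7, -0.5, 4.4]
opening: 0.0129
grip_force: 79.0
```

>>> step_arm(
  moves=[
    [[0, 0, 0.2, 0, 0, 0], [0, 0, 0.5, 0, 0, 0], [0, 0, 0.8, 0, 0, 0], [0, 0, 1, 0, 0, 0], [0, 0, 1, 0, 0, 0]],
  ],
)

```text
clock: 3.78
tcp_pos: [0.4286, 0.0999, 0.1002]
tool_rot: [1.0, -0.016, 0.002, -0.001]
wrist_force: [0.1, -0.6, -2.0]
opening: 0.0127
grip_force: 78.1
```

>>> step_arm(
  moves=[
    [[0, 0, 0.4, 0, 0, 0], [0, 0, 0.8, 0, 0, 0], [0, 0, 1, 0, 0, 0], [0, 0, 1, 0, 0, 0]],
  ],
)

```text
clock: 4.12
tcp_pos: [0.4284, 0.0997, 0.1798]
tool_rot: [1.0, -0.016, 0.002, -0.001]
wrist_force: [0.1, -0.8, -1.7]
opening: 0.0126
grip_force: 78.2
```

```bash
python3 - <<'E'
from h import *
s=ctrl.sense();print(s)
p,d,i,T=shot("wrist");np.savez("w3.npz",p=p,d=d,T=T);cv2.imwrite("pics/w3.png",p[...,::-1])
E
```

```text
{'clock': 4.1167, 'joint_positions': array([ 6.92863771e-01, -4.10802904e-01, -4.00226433e-01,  1.18389193e-03,
       -1.57676369e+00,  8.46426177e-01]), 'joint_vel': array([ 0.00036376,  0.01519454, -0.07962821, -0.0339259 ,  0.04681632,
       -0.00024368]), 'joint_efforts': array([ 7.69938505e-02, -1.41499445e+01,  3.51404715e+01,  6.97891608e+00,
       -4.93334346e-01,  6.25796220e-04]), 'tcp_pos': array([0.42836256, 0.09968972, 0.17979682]), 'tool_rot': array([ 0.99987301, -0.01575739,  0.00213498, -0.00105034]), 'wrist_force': array([ 0.09446833, -0.84018386, -1.69981358]), 'torque': array([ 0.01770221,  0.00257362, -0.00934996]), 'grip_force': 78.22784543037415, 'opening': 0.012642279416658193}
```

View pics/w3.png

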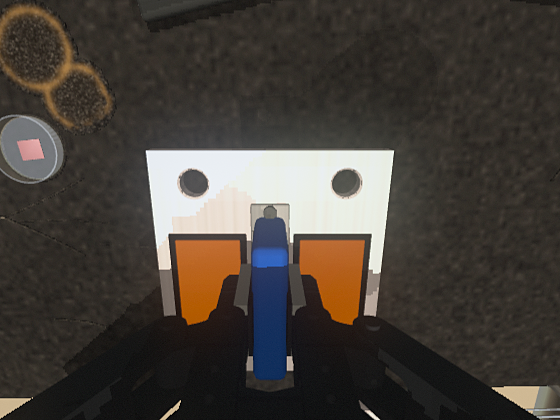

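The carrier is held straight, with its holes at (193,183) and (346,183). Next I'll get its in-hand pose and measure the viewer and rack from the fixed cameras.

```bash
python3 - <<'E'
from h import *
np.set_printoptions(precision=4,suppress=True)
z=np.load("w3.npz");p,d=z["p"],z["d"];i=ctrl.camera_info("wrist");Tt=i["T_tool_cam"]
C=cloud(d,i,Tt)  # tool frame
Q=np.r_[C[155:165,160:380].reshape(-1,3),C[170:195,225:310].reshape(-1,3)];Q=Q[Q[:,2]!=Tt[2,3]]
c=np.median(Q,0);n=np.linalg.svd(Q-c,full_matrices=False)[2][2];n*=-np.sign(n[2]);print("plate top",c,n,abs((Q-c)@n).mean())
g=cv2.cvtColor(p,cv2.COLOR_RGB2GRAY)
pts=[]
for u,v in((193,183),(346,183)):
    w=(g[v-20:v+21,u-20:u+21]<110).astype(np.uint8)
    k=max(cv2.findContours(w,0,1)[0],key=cv2.contourArea);e=cv2.minEnclosingCircle(k);pts.append((e[0][0]+u-20,e[0][1]+v-20));print(e)
H=ray(i,Tt,pts,n,c);print("holes tool",H,np.linalg.norm(H[0]-H[1]))
for nm in("scene","side"):
    p,d,I,T=shot(nm);np.savez(nm+"2.npz",p=p,d=d);C=cloud(d,I,T);cv2.imwrite(f"pics/{nm}2.png",p[...,::-1])
    hsv=cv2.cvtColor(p,cv2.COLOR_RGB2HSV)
    m=(cv2.inRange(hsv,(18,120,90),(35,255,255))>0)&(C[...,0]>.55)&(C[...,0]<.78)&(C[...,1]>-.3)&(C[...,1]<0)&(C[...,2]>.09)
    nl,L,st,ce=cv2.connectedComponentsWithStats(m.astype(np.uint8))
    for k in range(1,nl): print(nm,st[k],ce[k],np.median(C[L==k],0))
a=cv2.imread("pics/scene2.png")[130:290,170:380];b=cv2.imread("pics/side2.png")[170:310,190:390]
f=lambda x:cv2.resize(x,(400,300),interpolation=cv2.INTER_CUBIC)
cv2.imwrite("pics/both.png",np.hstack([f(a),f(b)]))
E
```

```text
plate top [ 0.0537 -0.0013  0.0099] [-0.0016 -0.0013 -1.    ] 0.0005021112446329606
((19.564516067504883, 19.854839324951172), 14.774240493774414)
((19.132652282714844, 18.744897842407227), 14.136499404907227)
holes tool [[ 0.0451 -0.0357  0.01  ]
 [ 0.0457  0.0339  0.0099]] 0.06964602348342872
scene [277 145   2   4   7] [277.5714 146.2857] [ 0.7126 -0.1114  0.2091]
scene [322 159   7  12  40] [325.625 165.2  ] [ 0.5999 -0.2208  0.1283]
side [287 237   7   5  16] [289.75 239.  ] [ 0.703  -0.1098  0.2007]
side [257 246   5   4   7] [259.1429 247.7143] [ 0.6114 -0.1072  0.126 ]
side [258 261   2   1   2] [258.5 261. ] [ 0.7008 -0.2153  0.2137]
side [255 262   2   2   3] [255.6667 262.6667] [ 0.6986 -0.2236  0.2134]
side [246 265   4   3   9] [247.5556 266.1111] [ 0.6759 -0.2191  0.1892]
side [252 264   2   2   3] [252.6667 264.6667] [ 0.6975 -0.2316  0.2135]
side [227 267   2   2   3] [227.6667 267.6667] [ 0.5937 -0.2039  0.1229]
side [230 266   1   1   1] [230. 266.] [ 0.5941 -0.1943  0.122 ]
side [222 269   5   3   9] [224.4444 270.4444] [ 0.5981 -0.2172  0.1266]
```

View pics/both.png

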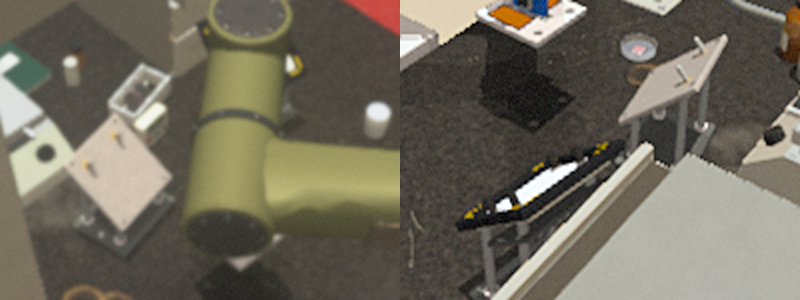

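```bash
cat >> h.py <<'E'
def frame(yaw,tilt=40):
    "tool rotation matrix facing a slope: carrier x up slope"
    B=R.from_euler("ZY",[yaw,-tilt],degrees=True).as_matrix()
    return B, B@np.diag([1,-1,-1])
CO=np.array([.0004,-.0009,.0179])  # carrier origin in tool
def plan(target,Rt,parts=1):
    s=ctrl.sense();M=R.from_quat(s["tool_rot"])
    dp=(target-s["tcp_pos"])/.08; rv=(R.from_matrix(Rt)*M.inv()).as_rotvec(degrees=True)/45
    print("tcp",s["tcp_pos"].round(4),"shift",(dp/parts).round(3),"turn",(rv/parts).round(3))
E
python3 - <<'E'
from h import *
B,Rt=frame(-6.3);print(B)
plan(np.array([.656,-.166,.17])+.2*B[:,2]-.09*B[:,0],Rt,3)
E
```

```text
[[ 0.76141827  0.10973431 -0.63890579]
 [-0.08406136  0.99396096  0.07053586]
 [ 0.64278761  0.          0.76604444]]
tcp [0.4264 0.0992 0.1746] shift [ 0.139 -1.015  0.378] turn [-0.021 -0.297 -0.032]
```

>>> step_arm(
  moves=[
    [[0.05, -0.35, 0.13, -0.007, -0.1, -0.01], [0.1, -0.7, 0.26, -0.014, -0.2, -0.02], [0.14, -1, 0.38, -0.021, -0.3, -0.032]],
  ],
)

```text
clock: 4.52
tcp_pos: [0.4382, 0.018, 0.2052]
tool_rot: [0.993, -0.028, 0.118, 0.008]
wrist_force: [0.4, -0.7, -2.2]
opening: 0.013
grip_force: 78.4
```

>>> step_arm(
  moves=[
    [[0.05, -0.35, 0.13, -0.007, -0.1, -0.01], [0.1, -0.7, 0.26, -0.014, -0.2, -0.02], [0.14, -1, 0.38, -0.021, -0.3, -0.032]],
  ],
)

```text
clock: 4.77
tcp_pos: [0.4493, -0.0619, 0.236]
tool_rot: [0.971, -0.04, 0.234, 0.013]
wrist_force: [0.7, -1.1, -1.2]
opening: 0.013
grip_force: 78.4
```

>>> step_arm(
  moves=[
    [[0.05, -0.35, 0.13, -0.007, -0.1, -0.01], [0.1, -0.7, 0.26, -0.014, -0.2, -0.02], [0.14, -1, 0.38, -0.021, -0.3, -0.032], [0.14, -1, 0.38, -0.021, -0.3, -0.032], [0.14, -1, 0.38, -0.021, -0.3, -0.032]],
  ],
)

```text
clock: 5.18
tcp_pos: [0.4599, -0.1419, 0.2656]
tool_rot: [0.937, -0.053, 0.345, 0.019]
wrist_force: [-0.1, 1.0, -2.3]
opening: 0.0131
grip_force: 78.7
```

```bash
python3 - <<'E'
from h import *
np.set_printoptions(precision=4,suppress=True)
s=ctrl.sense();print(s["tcp_pos"],s["joint_positions"],s["wrist_force"]);print(R.from_quat(s["tool_rot"]).as_matrix())
p,d,i,T=shot("wrist");np.savez("w4.npz",p=p,d=d,T=T);cv2.imwrite("pics/w4.png",p[...,::-1])
E
```

```text
[ 0.4599 -0.1419  0.2656] [ 0.3302 -1.0282 -0.8269  0.3111 -1.1352  1.0891] [-0.0788  1.0446 -2.3076]
[[ 0.7564 -0.1124  0.6443]
 [-0.0859 -0.9937 -0.0725]
 [ 0.6484 -0.0005 -0.7613]]
```

View pics/w4.png

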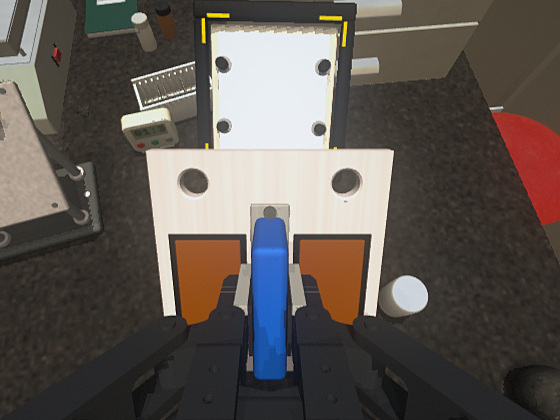

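The view shows the bezel with yellow marks at its upper corners (203,16) and (347,17). The studs are at (223,64), (323,66), (224,127) and (319,129), and the timer is at (148,130).

```bash
python3 - <<'E'
from h import *
np.set_printoptions(precision=4,suppress=True)
z=np.load("w4.npz");p,d,T=z["p"],z["d"],z["T"];i=ctrl.camera_info("wrist");C=cloud(d,i,T)
g=cv2.cvtColor(p,cv2.COLOR_RGB2GRAY)
hsv=cv2.cvtColor(p,cv2.COLOR_RGB2HSV)
m=cv2.inRange(hsv,(22,170,150),(34,255,255));m[150:]=0;m[:,:195]=0;m[:,360:]=0
nl,L,st,ce=cv2.connectedComponentsWithStats(m)
Y=np.zeros_like(m,bool)
for k in range(1,nl):
    if st[k,4]>15: print(st[k],ce[k]);Y|=L==k
# bezel frame strip points: dark pixels near border
S=np.zeros_like(Y);S[20:140,199:207]=1;S[20:140,341:350]=1;S[8:13,210:340]=1;S&=(g<60)|Y;S&=d>0
Q=C[S]
c=np.median(Q,0)
for _ in range(6):
    n=np.linalg.svd(Q-c,full_matrices=False)[2][2];n*=np.sign(n[2]);r=abs((Q-c)@n);Q=Q[r<.0025];c=Q.mean(0)
print("plane",c,n,len(Q),"tilt",np.degrees(np.arccos(n[2])),"yaw",np.degrees(np.arctan2(-n[1],-n[0])))
V=ray(i,T,np.argwhere(Y)[:,::-1],n,c)
studs=[]
for u,v in((223,64),(323,66),(224,127),(319,129)):
    w=(g[v-13:v+14,u-13:u+14]<100).astype(np.uint8)
    k=max(cv2.findContours(w,0,1)[0],key=cv2.contourArea);mm=np.zeros_like(w);cv2.drawContours(mm,[k],-1,1,-1)
    D=C[v-13:v+14,u-13:u+14][mm>0];h=(D-c)@n;(x,y),rr=cv2.minEnclosingCircle(k)
    studs.append((x+u-13,y+v-13));print(studs[-1],rr,"h",np.percentile(h,[10,50,75,90,97]))
for h in(.006,.013,.02):
    P=ray(i,T,studs,n,c+h*n);print(h,P.mean(0)-h*n,"dy",np.linalg.norm(P[0]-P[1]),np.linalg.norm(P[2]-P[3]),"dx",np.linalg.norm(P[0]-P[2]),np.linalg.norm(P[1]-P[3]))
    e=(P[0]-P[1]+P[2]-P[3])[:2];print("yaw",np.degrees(np.arctan2(-e[0],e[1])))
B,_=frame(-6.3)
L2=(V-np.array([.656,-.166,.17]))@B;print("yellow in guess bezel frame min/max",L2.min(0),L2.max(0))
for x0,x1 in((.0,.06),(.06,.09)):
    q=L2[(L2[:,0]>x0)&(L2[:,0]<x1)];print(q.min(0),q.max(0))
E
```

```text
[207  13  22   5  98] [217.6531  14.9592]
[319  16  23   5  95] [330.7053  17.6316]
[202  18   4  25  77] [203.0519  30.2987]
[342  22   5  25  85] [344.2118  34.3529]
plane [ 0.6975 -0.1607  0.2054] [-0.6392  0.094   0.7633] 1209 tilt 40.24344333332132 yaw -8.369110714289047
(221.5, 64.5) 7.905794143676758 h [-0.0053  0.0109  0.0117  0.0122  0.0128]
(323.0, 67.0) 8.062357902526855 h [-0.0054  0.011   0.012   0.0125  0.0129]
(222.41566276550293, 126.96987915039062) 6.176634788513184 h [-0.0044  0.0113  0.012   0.0125  0.0128]
(319.57058811187744, 129.31176471710205) 5.901182174682617 h [-0.004   0.0116  0.0122  0.0126  0.0128]
0.006 [ 0.6529 -0.1651  0.1686] dy 0.09239852494432024 0.09323846031285336 dx 0.05524903540747052 0.05498322906859681
yaw -8.298384858494288
0.013 [ 0.6528 -0.1652  0.1685] dy 0.09047406630455232 0.0912965076613813 dx 0.05409831916397176 0.05383804898820959
yaw -8.29838485849435
0.02 [ 0.6526 -0.1653  0.1684] dy 0.08854960766478441 0.08935455500990927 dx 0.05294760292047312 0.05269286890782232
yaw -8.298384858494341
yellow in guess bezel frame min/max [ 0.0411 -0.0663 -0.0003] [0.0684 0.064  0.0028]
[ 0.0411 -0.0663 -0.0003] [0.0597 0.064  0.0028]
[ 0.0604 -0.0657 -0.0002] [0.0684 0.063  0.0028]
```

```bash
cat >> h.py <<'E'
BZ=np.array([.6523,-.1651,.1692]); BY=-8.2
def goto(P,yaw,x=0,y=0,z=0,parts=1,co=None):
    B,Rt=frame(yaw); plan(P+B@np.array([x,y,z])-Rt@(CO if co is None else co),Rt,parts)
def force(n=6):
    F=[]
    for _ in range(n): F.append(ctrl.sense()["wrist_force"]);ctrl.snapshot("side")
    return np.mean(F,0)
E
python3 -c "
from h import *
goto(BZ,BY,z=.045,parts=2)
print(frame(BY)[0]/.08*.001)"
```

```text
tcp [ 0.4603 -0.141   0.2657] shift [ 0.947 -0.12  -0.304] turn [ 0.     0.004 -0.02 ]
[[ 9.47765727e-03  1.78286167e-03 -7.95269872e-03]
 [-1.36575128e-03  1.23722029e-02  1.14600139e-03]
 [ 8.03484512e-03  8.67361738e-20  9.57555554e-03]]
```

>>> step_arm(
  moves=[
    [[0.3, -0.04, -0.1, 0, 0, -0.01], [0.6, -0.08, -0.2, 0, 0, -0.02], [0.95, -0.12, -0.3, 0, 0.004, -0.02], [0.95, -0.12, -0.3, 0, 0.004, -0.02]],
  ],
)

```text
clock: 5.57
tcp_pos: [0.5389, -0.1491, 0.2357]
tool_rot: [0.939, -0.058, 0.338, 0.022]
wrist_force: [-1.3, -0.8, -4.2]
opening: 0.013
grip_force: 78.6
```

>>> step_arm(
  moves=[
    [[0.3, -0.04, -0.1, 0, 0, -0.01], [0.6, -0.08, -0.2, 0, 0, -0.02], [0.95, -0.12, -0.3, 0, 0.004, -0.02], [0.95, -0.12, -0.3, 0, 0.004, -0.02], [0.95, -0.12, -0.3, 0, 0.004, -0.02], [0.95, -0.12, -0.3, 0, 0.004, -0.02]],
  ],
)

```text
clock: 6.07
tcp_pos: [0.6128, -0.159, 0.2184]
tool_rot: [0.937, -0.066, 0.342, 0.024]
wrist_force: [0.7, -0.0, -1.1]
opening: 0.0126
grip_force: 78.5
```

```bash
python3 - <<'E'
from h import *
np.set_printoptions(precision=4,suppress=True)
f=force(8);B,_=frame(BY);print("F",f,"n:",f@B[:,2]);np.save("f0.npy",f)
print(R.from_quat(ctrl.sense()["tool_rot"]).as_matrix()@np.diag([1,-1,-1])-B)
goto(BZ,BY,z=.016)
p,d,i,T=shot("wrist");np.savez("w5.npz",p=p,d=d,T=T);cv2.imwrite("pics/w5.png",p[...,::-1])
E
```

```text
F [ 0.0695  0.0642 -1.555 ] n: -1.2295393368658212
[[-0.0033 -0.0018 -0.0043]
 [ 0.0018  0.0003 -0.0007]
 [ 0.0042  0.0002 -0.0035]]
tcp [ 0.6126 -0.1599  0.2209] shift [ 0.221 -0.037 -0.325] turn [ 0.001  0.007 -0.002]
```

View pics/w5.png

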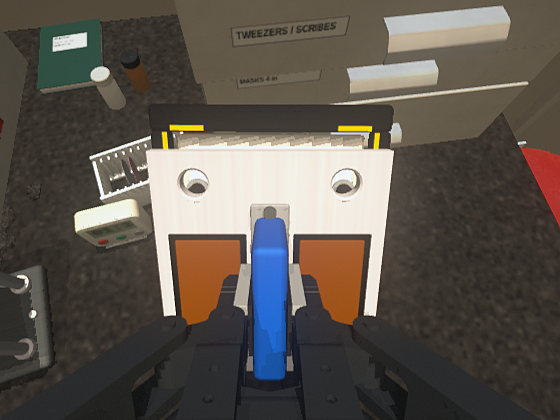

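The upper yellow marks at (163,128) and (380,128) sit symmetrically about the carrier. I'll close in to just above the studs.

>>> step_arm(
  moves=[
    [[0.07, -0.012, -0.11, 0, 0, 0], [0.15, -0.025, -0.22, 0, 0.007, 0], [0.22, -0.037, -0.32, 0, 0.007, 0], [0.22, -0.037, -0.32, 0, 0.007, 0], [0.22, -0.037, -0.32, 0, 0.007, 0]],
  ],
)

```text
clock: 6.93
tcp_pos: [0.6302, -0.1632, 0.1929]
tool_rot: [0.938, -0.066, 0.339, 0.025]
wrist_force: [-0.2, 0.5, -1.7]
opening: 0.0127
grip_force: 78.7
```

```bash
python3 - <<'E'
from h import *
np.set_printoptions(precision=4,suppress=True)
i=ctrl.camera_info("wrist");B,_=frame(BY)
z=np.load("w5.npz")
f=force(8);print("dF",f-np.load("f0.npy"),"n:",(f-np.load("f0.npy"))@B[:,2])
def marks(p,T):
    m=cv2.inRange(cv2.cvtColor(p,cv2.COLOR_RGB2HSV),(22,150,120),(34,255,255));m[:90]=0;m[165:]=0;m[:,:140]=0;m[:,400:]=0
    V=(ray(i,T,np.argwhere(m>0)[:,::-1],B[:,2],BZ)-BZ)@B
    l=V[V[:,1]>0];r=V[V[:,1]<0]
    for q in(l,r): print(len(q),"x",np.percentile(q[:,0],[2,98]),"y",np.percentile(q[:,1],[2,98]))
marks(z["p"],z["T"])
p,d,i,T=shot("wrist");marks(p,T)
s=ctrl.sense();M=R.from_quat(s["tool_rot"]).as_matrix();print("carrier in bezel",(s["tcp_pos"]+M@CO-BZ)@B, B.T@M@np.diag([1,-1,-1]))
goto(BZ,BY,z=.012)
E
```

```text
dF [-0.1893  0.3359 -0.1189] n: 0.06015456585424157
296 x [0.0574 0.0703] y [0.0402 0.0645]
288 x [0.0576 0.0699] y [-0.0651 -0.0409]
450 x [0.0507 0.0707] y [0.0402 0.0647]
444 x [0.0509 0.0699] y [-0.0652 -0.041 ]
carrier in bezel [-0.     -0.0001  0.0159] [[ 1.     -0.002   0.0009]
 [ 0.002   1.     -0.0004]
 [-0.0009  0.0004  1.    ]]
tcp [ 0.6304 -0.1629  0.1948] shift [ 0.031 -0.004 -0.037] turn [ 0.001 -0.001 -0.002]
```

>>> step_arm(
  moves=[
    [[0.008, -0.001, -0.01, 0, 0, 0], [0.016, -0.002, -0.019, 0, 0, 0], [0.024, -0.003, -0.029, 0, 0, 0], [0.024, -0.003, -0.029, 0, 0, 0], [0.024, -0.003, -0.029, 0, 0, 0], [0.024, -0.003, -0.029, 0, 0, 0]],
  ],
)

```text
clock: 7.88
tcp_pos: [0.6323, -0.1632, 0.1921]
tool_rot: [0.938, -0.066, 0.34, 0.025]
wrist_force: [0.1, 0.4, -1.7]
opening: 0.0127
grip_force: 78.7
```

```bash
cat > f.py <<'E'
from h import *
np.set_printoptions(precision=4,suppress=True)
B,_=frame(BY);f=force(6)-np.load("f0.npy");s=ctrl.sense();M=R.from_quat(s["tool_rot"]).as_matrix()
print(s["clock"],"dF bezel",f@B,"carrier",(s["tcp_pos"]+M@CO-BZ)@B,"torque tool",M.T@s["torque"], B.T@M@np.diag([1,-1,-1]))
E
python3 f.py
```

```text
8.1833 dF bezel [-0.0023  0.017  -0.1493] carrier [-0.0002 -0.      0.0126] torque tool [ 0.0121 -2.2078  0.0188] [[ 1.     -0.002   0.0013]
 [ 0.002   1.     -0.0003]
 [-0.0013  0.0003  1.    ]]
```

>>> step_arm(
  moves=[
    [[0.008, -0.001, -0.01, 0, 0, 0], [0.016, -0.002, -0.019, 0, 0, 0], [0.016, -0.002, -0.019, 0, 0, 0], [0.016, -0.002, -0.019, 0, 0, 0], [0.016, -0.002, -0.019, 0, 0, 0]],
  ],
)

```text
clock: 8.6
tcp_pos: [0.6336, -0.1633, 0.1908]
tool_rot: [0.938, -0.066, 0.341, 0.025]
wrist_force: [-2.2, 0.8, -0.6]
opening: 0.0131
grip_force: 79.0
```

```bash
python3 f.py
```

```text
8.9 dF bezel [-1.0188  0.6298  1.5103] carrier [-0.0001 -0.      0.0107] torque tool [ 0.1187 -2.2491 -0.0522] [[ 1.     -0.002   0.0011]
 [ 0.002   1.     -0.0003]
 [-0.0011  0.0003  1.    ]]
```

>>> step_arm(
  moves=[
    [[0.008, -0.001, -0.01, 0, 0, 0], [0.016, -0.002, -0.019, 0, 0, 0], [0.016, -0.002, -0.019, 0, 0, 0], [0.016, -0.002, -0.019, 0, 0, 0], [0.016, -0.002, -0.019, 0, 0, 0]],
  ],
)

```text
clock: 9.32
tcp_pos: [0.6349, -0.1635, 0.1893]
tool_rot: [0.938, -0.066, 0.341, 0.025]
wrist_force: [-4.8, 0.9, 1.3]
opening: 0.0128
grip_force: 79.5
```

```bash
python3 f.py
```

```text
9.6167 dF bezel [-1.675   1.0171  5.0929] carrier [-0.0001 -0.      0.0087] torque tool [ 0.1167 -2.4975 -0.0177] [[ 1.     -0.002   0.0011]
 [ 0.002   1.     -0.0003]
 [-0.0011  0.0003  1.    ]]
```

>>> step_arm(
  moves=[
    [[0.006, -0.001, -0.007, 0, 0, 0], [0.013, -0.002, -0.015, 0, 0, 0], [0.013, -0.002, -0.015, 0, 0, 0], [0.013, -0.002, -0.015, 0, 0, 0], [0.013, -0.002, -0.015, 0, 0, 0]],
  ],
)

```text
clock: 10.03
tcp_pos: [0.6359, -0.1637, 0.1882]
tool_rot: [0.938, -0.066, 0.341, 0.025]
wrist_force: [-6.3, 1.8, 2.2]
opening: 0.0128
grip_force: 79.8
```

```bash
cat > g.py <<'E'
from h import *
np.set_printoptions(precision=4,suppress=True)
B,_=frame(BY);F=[];t=[]
for k in range(12):
    s=ctrl.sense();F.append(s["wrist_force"]);t.append(s["torque"])
    if k in(0,11):
        p,d,i,T=shot("wrist");C=cloud(d,i,i["T_tool_cam"])
        Q=np.r_[C[155:165,160:380].reshape(-1,3),C[170:195,225:310].reshape(-1,3)];Q=Q[Q[:,2]>-.1]
        c=np.median(Q,0);n=np.linalg.svd(Q-c,full_matrices=False)[2][2];n*=-np.sign(n[2])
        M=R.from_quat(s["tool_rot"]).as_matrix();print("plate in tool",c,n,"normal in bezel",B.T@M@n)
    else: ctrl.snapshot("side")
f=(np.mean(F,0)-np.load("f0.npy"))@B;print(s["clock"],"dF",f,"std",np.std(F,0),"tau bezel",np.mean(t,0)@B,"carrier",(s["tcp_pos"]+M@CO-BZ)@B)
E
python3 g.py
```

```text
plate in tool [ 0.0534 -0.0013  0.01  ] [-0.0021 -0.0017 -1.    ] normal in bezel [-0.0009  0.0015  1.    ]
plate in tool [ 0.0534 -0.0013  0.0099] [-0.0025 -0.0023 -1.    ] normal in bezel [-0.0013  0.002   1.    ]
10.5833 dF [-2.8327  1.3701  7.8477] std [0.4789 0.3202 0.4024] tau bezel [ 0.3394  2.9264 -0.0227] carrier [-0.      0.      0.0073]
```

The normal push is 7.85 N, the moment is balanced about the centre and the plate normal is within 0.2° of the panel's. I'll hold here for just over 2 s.

>>> step_arm(
  moves=[
    [[0, 0, 0, 0, 0, 0], [0, 0, 0, 0, 0, 0], [0, 0, 0, 0, 0, 0], [0, 0, 0, 0, 0, 0], [0, 0, 0, 0, 0, 0], [0, 0, 0, 0, 0, 0], [0, 0, 0, 0, 0, 0], [0, 0, 0, 0, 0, 0]],
  ],
)

```text
clock: 11.3
tcp_pos: [0.6359, -0.1637, 0.1882]
tool_rot: [0.938, -0.066, 0.341, 0.025]
wrist_force: [-6.7, 2.0, 1.9]
opening: 0.013
grip_force: 79.8
```

>>> step_arm(
  moves=[
    [[0, 0, 0, 0, 0, 0], [0, 0, 0, 0, 0, 0], [0, 0, 0, 0, 0, 0], [0, 0, 0, 0, 0, 0], [0, 0, 0, 0, 0, 0], [0, 0, 0, 0, 0, 0], [0, 0, 0, 0, 0, 0], [0, 0, 0, 0, 0, 0]],
  ],
)

```text
clock: 11.97
tcp_pos: [0.6358, -0.1637, 0.1882]
tool_rot: [0.938, -0.066, 0.341, 0.025]
wrist_force: [-6.9, 1.7, 2.2]
opening: 0.0131
grip_force: 79.8
```

>>> step_arm(
  moves=[
    [[0, 0, 0, 0, 0, 0], [0, 0, 0, 0, 0, 0], [0, 0, 0, 0, 0, 0], [0, 0, 0, 0, 0, 0], [0, 0, 0, 0, 0, 0], [0, 0, 0, 0, 0, 0], [0, 0, 0, 0, 0, 0], [0, 0, 0, 0, 0, 0]],
  ],
)

```text
clock: 12.63
tcp_pos: [0.6359, -0.1637, 0.1882]
tool_rot: [0.938, -0.066, 0.341, 0.025]
wrist_force: [-6.6, 2.5, 2.7]
opening: 0.0127
grip_force: 79.8
```

>>> step_arm(
  moves=[
    [[0, 0, 0, 0, 0, 0], [0, 0, 0, 0, 0, 0], [0, 0, 0, 0, 0, 0], [0, 0, 0, 0, 0, 0], [0, 0, 0, 0, 0, 0]],
  ],
)

```text
clock: 13.05
tcp_pos: [0.6359, -0.1637, 0.1882]
tool_rot: [0.938, -0.066, 0.341, 0.025]
wrist_force: [-5.9, 2.8, 2.3]
opening: 0.013
grip_force: 79.8
```

```bash
python3 g.py
```

```text
plate in tool [ 0.0534 -0.0013  0.0099] [-0.0004 -0.0022 -1.    ] normal in bezel [0.0008 0.0019 1.    ]
plate in tool [ 0.0534 -0.0013  0.0099] [-0.0012 -0.0013 -1.    ] normal in bezel [-0.0001  0.001   1.    ]
13.6 dF [-2.4234  1.4701  7.5299] std [0.5234 0.6092 0.4936] tau bezel [ 0.3434  2.9052 -0.0015] carrier [-0.     -0.      0.0073]
```

Held steady for over 3 s at 7.5–7.9 N. Next I'll back off along the normal and go to a viewpoint for the rack.

>>> step_arm(
  moves=[
    [[-0.1, 0.015, 0.12, 0, 0, 0], [-0.3, 0.045, 0.36, 0, 0, 0], [-0.64, 0.09, 0.77, 0, 0, 0], [-0.64, 0.09, 0.77, 0, 0, 0]],
  ],
)

```text
clock: 13.98
tcp_pos: [0.5842, -0.1568, 0.2583]
tool_rot: [0.936, -0.066, 0.346, 0.025]
wrist_force: [2.0, 0.1, 0.8]
opening: 0.0128
grip_force: 79.0
```

```bash
python3 - <<'E'
from h import *
B,Rt=frame(10.5);plan(np.array([.646,.1436,.12])+.2*B[:,2]-.09*B[:,0],Rt,4)
E
```

```text
tcp [ 0.5842 -0.1568  0.2583] shift [-0.414  0.826 -0.134] turn [0.    0.003 0.103]
```

>>> step_arm(
  moves=[
    [[-0.21, 0.41, 0, 0, 0, 0.05], [-0.41, 0.83, 0, 0, 0, 0.1], [-0.7, 1, 0, 0, 0, 0.15], [-0.83, 1, 0, 0, 0, 0.2]],
  ],
)

```text
clock: 14.32
tcp_pos: [0.5171, -0.0741, 0.2485]
tool_rot: [0.94, 0.01, 0.341, -0.003]
wrist_force: [0.5, 0.3, -1.2]
opening: 0.0127
grip_force: 79.2
```

>>> step_arm(
  moves=[
    [[-0.2, 0.41, 0, 0, 0, 0.05], [-0.41, 0.83, 0, 0, 0, 0.1], [-0.41, 1, 0, 0, 0, 0.1]],
  ],
)

```text
clock: 14.57
tcp_pos: [0.4842, 0.0054, 0.2506]
tool_rot: [0.938, 0.045, 0.343, -0.018]
wrist_force: [0.6, -0.2, -0.9]
opening: 0.013
grip_force: 79.5
```

>>> step_arm(
  moves=[
    [[-0.2, 0.41, -0.2, 0, 0, 0.05], [-0.41, 0.83, -0.4, 0, 0.01, 0.11], [-0.41, 1, -0.54, 0, 0.01, 0.11], [-0.41, 1, -0.54, 0, 0.01, 0.11]],
  ],
)

```text
clock: 14.9
tcp_pos: [0.4516, 0.087, 0.2026]
tool_rot: [0.938, 0.088, 0.335, -0.031]
wrist_force: [-0.5, -0.2, -2.3]
opening: 0.013
grip_force: 79.5
```

>>> step_arm(
  moves=[
    [[0, 0.3, 0, 0, 0, 0], [0, 0.3, 0, 0, 0, 0], [0, 0.3, 0, 0, 0, 0], [0, 0.3, 0, 0, 0, 0]],
  ],
)

```text
clock: 15.23
tcp_pos: [0.4528, 0.107, 0.2064]
tool_rot: [0.938, 0.085, 0.336, -0.03]
wrist_force: [0.2, 0.4, -2.2]
opening: 0.0126
grip_force: 79.6
```

```bash
python3 - <<'E'
from h import *
np.set_printoptions(precision=4,suppress=True)
B,Rt=frame(10.5);plan(np.array([.646,.1436,.12])+.2*B[:,2]-.09*B[:,0],Rt,1)
p,d,i,T=shot("wrist");np.savez("w6.npz",p=p,d=d,T=T);cv2.imwrite("pics/w6.png",p[...,::-1])
E
```

```text
tcp [0.4528 0.107  0.2064] shift [-0.013  0.008  0.113] turn [ 0.002 -0.012  0.004]
```

View pics/w6.png

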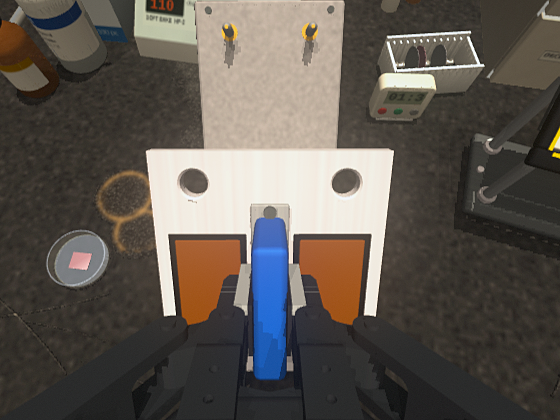

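The rack board is in view, with its pins at about (230,32) and (311,30) and its side edges at columns 200 and 340. I'll measure it with depth.

```bash
cat > pin.py <<'E'
from h import *
np.set_printoptions(precision=4,suppress=True)
def board(p,d,T,reg,guess=(10.5,(.646,.1436,.12))):
    i=ctrl.camera_info("wrist");C=cloud(d,i,T);g=cv2.cvtColor(p,cv2.COLOR_RGB2GRAY)
    r0,r1,c0,c1=reg
    Q=C[r0:r1,c0:c1][(d[r0:r1,c0:c1]>0)];c=np.median(Q,0)
    for _ in range(8):
        n=np.linalg.svd(Q-c,full_matrices=False)[2][2];n*=np.sign(n[2]);r=abs((Q-c)@n);Q=Q[r<max(.002,2*np.median(r))];c=Q.mean(0)
    yaw=np.degrees(np.arctan2(-n[1],-n[0]));print("plane",c,n,len(Q),"tilt",np.degrees(np.arccos(n[2])),"yaw",yaw)
    B,_=frame(yaw);G=np.array(guess[1]);L=(C-G)@B;h=(C-c)@n
    return C,L,h,c,n,B,G
if __name__=="__main__":
    z=np.load("w6.npz");p,d,T=z["p"],z["d"],z["T"];i=ctrl.camera_info("wrist")
    C,L,h,c,n,B,G=board(p,d,T,(5,140,210,330))
    for u in(229,311):
        m=np.zeros(d.shape,bool);m[8:60,u-16:u+16]=1;m&=(h>.004)&(h<.04)&(d>0)
        q=L[m];v=np.argwhere(m);print("pin",m.sum(),"L med",np.median(q,0),"h",np.percentile(h[m],[5,50,95]),"pix",v.min(0),v.max(0))
        hh=h[m]
        for a,b in((.004,.01),(.01,.016),(.016,.021),(.021,.03)):
            k=(hh>=a)&(hh<b)
            if k.sum(): print("   ",a,k.sum(),q[k].mean(0)[:2],v[k].mean(0))
    on=(abs(h)<.003)&(d>0)
    for r in(70,100,130):
        u=np.nonzero(on[r,150:400])[0]+150;print("edges",r,L[r,u.min()],L[r,u.max()],u.min(),u.max())
    u=np.nonzero(on[:40,270])[0];print("top",u.min(),L[u.min(),270])
    hsv=cv2.cvtColor(p,cv2.COLOR_RGB2HSV);m=cv2.inRange(hsv,(15,150,100),(35,255,255));m[60:]=0;m[:,:200]=0;m[:,340:]=0
    nl,LL,st,ce=cv2.connectedComponentsWithStats(m)
    for k in range(1,nl):
        if st[k,4]>8: print("yellow",st[k],ce[k],"h",np.median(h[LL==k]),"L",np.median(L[LL==k],0))
E
python3 pin.py
```

```text
plane [0.6519 0.1437 0.1265] [-0.6312 -0.1218  0.766 ] 15651 tilt 40.00543978372774 yaw 10.919526799054326
pin 106 L med [0.0417 0.0328 0.022 ] h [0.0068 0.0208 0.0236] pix [ 22 222] [ 35 233]
    0.004 12 [0.0409 0.0318] [ 33.0833 230.9167]
    0.01 16 [0.0407 0.0324] [ 32.0625 229.5625]
    0.016 31 [0.042  0.0332] [ 28.7419 227.6452]
    0.021 47 [0.0429 0.0337] [ 26.6809 226.5532]
pin 110 L med [ 0.0416 -0.035   0.0218] h [0.0072 0.0205 0.0237] pix [ 21 306] [ 35 317]
    0.004 13 [ 0.0408 -0.0341] [ 32.6923 307.8462]
    0.01 16 [ 0.0407 -0.0349] [ 31.4375 309.5625]
    0.016 36 [ 0.0421 -0.0351] [ 27.8889 310.8889]
    0.021 45 [ 0.0429 -0.036 ] [ 26.0667 312.4667]
edges 70 [0.0125 0.0625 0.0016] [ 0.0115 -0.0646  0.0021] 199 340
edges 100 [-0.0131  0.0629 -0.0007] [-0.0141 -0.0656 -0.0001] 201 339
edges 130 [-0.0401  0.0627  0.0005] [-0.0413 -0.0651  0.0003] 203 337
top 0 [ 0.0674 -0.0019  0.    ]
yellow [302  23  16  17  91] [307.989   32.8132] h 0.0007169195622380532 L [ 0.0409 -0.0331  0.002 ]
yellow [225  25   3   4  11] [225.9091  26.6364] h 0.0007989301628817099 L [0.0471 0.0363 0.002 ]
yellow [222  24  15  17  90] [230.0333  33.9111] h 0.0007340951329132485 L [0.0405 0.0314 0.002 ]
yellow [312  25   3   3   9] [313.  26.] h 0.0008563189115802417 L [ 0.047  -0.039   0.0021]
```

```bash
cat >> h.py <<'E'
RY=10.9; RC=np.array([.646,.1436,.12])+frame(RY)[0]@np.array([-.0018,-.00115,.0012])
E
python3 - <<'E'
from h import *
print(RC);goto(RC,RY,x=-.045,z=.06,parts=2)
i=ctrl.camera_info("wrist");p=np.load("w6.npz")["p"];g=cv2.cvtColor(p,cv2.COLOR_RGB2GRAY);pts=[]
for u,v in((193,183),(346,183)):
    w=(g[v-20:v+21,u-20:u+21]<110).astype(np.uint8)
    k=max(cv2.findContours(w,0,1)[0],key=cv2.contourArea);e=cv2.minEnclosingCircle(k);pts.append((e[0][0]+u-20,e[0][1]+v-20));print(e)
print(ray(i,i["T_tool_cam"],pts,np.array([0,0,-1.]),[0,0,.0099]))
E
```

```text
[0.64410603 0.14206415 0.11976224]
tcp [0.4529 0.1068 0.2065] shift [ 0.675  0.115 -0.351] turn [ 0.001 -0.006  0.007]
((20.623493194580078, 18.698795318603516), 13.888336181640625)
((19.286325454711914, 19.038461685180664), 13.864450454711914)
[[ 0.04563064 -0.03508     0.0099    ]
 [ 0.04546662  0.03400566  0.0099    ]]
```

>>> step_arm(
  moves=[
    [[0.22, 0.04, -0.12, 0, 0, 0], [0.45, 0.08, -0.23, 0, 0, 0], [0.67, 0.11, -0.35, 0, -0.003, 0.003], [0.67, 0.11, -0.35, 0, -0.003, 0.003]],
  ],
)

```text
clock: 15.62
tcp_pos: [0.5074, 0.1143, 0.1748]
tool_rot: [0.938, 0.085, 0.335, -0.029]
wrist_force: [0.2, -1.1, -2.8]
opening: 0.0131
grip_force: 79.5
```

>>> step_arm(
  moves=[
    [[0.22, 0.04, -0.12, 0, 0, 0], [0.45, 0.08, -0.23, 0, 0, 0], [0.67, 0.11, -0.35, 0, -0.003, 0.003], [0.67, 0.11, -0.35, 0, -0.003, 0.003], [0.67, 0.11, -0.35, 0, -0.003, 0.003], [0.67, 0.11, -0.35, 0, -0.003, 0.003]],
  ],
)

```text
clock: 16.12
tcp_pos: [0.5599, 0.1244, 0.1509]
tool_rot: [0.936, 0.087, 0.339, -0.031]
wrist_force: [-0.4, -0.3, -1.6]
opening: 0.0129
grip_force: 79.4
```

```bash
python3 - <<'E'
from pin import *
B,Rt=frame(RY)
f=force(6);np.save("f1.npy",f)
s=ctrl.sense();M=R.from_quat(s["tool_rot"]).as_matrix();print("carrier",(s["tcp_pos"]+M@CO-RC)@B,B.T@M@np.diag([1,-1,-1]))
p,d,i,T=shot("wrist");np.savez("w7.npz",p=p,d=d,T=T)
C=cloud(d,i,T);L=(C-RC)@B
m=(d>0)&(abs(L[...,1])<.06)&(L[...,0]>.02)&(L[...,0]<.065)&(abs(L[...,2])<.004);m[150:]=0
print("face",m.sum(),np.median(L[m][:,2]))
for y in(.035,-.035):
    m=(d>0)&(abs(L[...,1]-y)<.012)&(abs(L[...,0]-.045)<.015)&(L[...,2]>.005)&(L[...,2]<.035);m[150:]=0
    q=L[m];print("pin",m.sum(),np.percentile(q[:,2],[5,50,98]) if len(q) else 0)
    for a,b in((.005,.012),(.012,.019),(.019,.022),(.022,.03)):
        k=(q[:,2]>=a)&(q[:,2]<b)
        if k.sum(): print("   ",a,k.sum(),q[k].min(0)[:2],q[k].max(0)[:2],q[k].mean(0)[:2],np.argwhere(m)[k].mean(0))
goto(RC,RY,z=.032)
E
```

```text
carrier [-0.0453  0.0005  0.0614] [[ 1.      0.0033  0.0031]
 [-0.0033  1.      0.0028]
 [-0.0031 -0.0028  1.    ]]
face 15027 0.00011133857824543305
pin 205 [0.0082 0.0211 0.0242]
    0.005 24 [0.041  0.0309] [0.0482 0.0349] [0.044 0.032] [ 85.5    214.0833]
    0.012 29 [0.0412 0.0309] [0.0489 0.0347] [0.0443 0.0322] [ 84.2414 211.8621]
    0.019 82 [0.0411 0.031 ] [0.0488 0.0385] [0.0449 0.0344] [ 82.5122 206.2805]
    0.022 70 [0.042  0.0317] [0.0477 0.0377] [0.0449 0.0347] [ 82.4143 205.    ]
pin 202 [0.008  0.021  0.0239]
    0.005 23 [ 0.0412 -0.0339] [ 0.0481 -0.031 ] [ 0.044  -0.0319] [ 85.1739 323.1739]
    0.012 30 [ 0.0411 -0.0348] [ 0.0482 -0.0308] [ 0.0442 -0.0319] [ 84.  325.2]
    0.019 85 [ 0.0414 -0.0387] [ 0.0486 -0.0309] [ 0.0448 -0.0342] [ 82.3412 331.1059]
    0.022 64 [ 0.0418 -0.0377] [ 0.0479 -0.0316] [ 0.0449 -0.0346] [ 81.8906 332.3906]
tcp [0.5598 0.1254 0.151 ] shift [0.659 0.121 0.084] turn [ 0.001 -0.004  0.006]
```

>>> step_arm(
  moves=[
    [[0.2, 0.04, 0.025, 0, 0, 0], [0.4, 0.08, 0.05, 0, 0, 0], [0.66, 0.12, 0.084, 0, -0.004, 0.006], [0.66, 0.12, 0.084, 0, -0.004, 0.006], [0.66, 0.12, 0.084, 0, -0.004, 0.006]],
  ],
)

```text
clock: 16.88
tcp_pos: [0.6129, 0.1346, 0.1565]
tool_rot: [0.936, 0.089, 0.339, -0.031]
wrist_force: [-0.4, 0.6, -2.3]
opening: 0.013
grip_force: 79.5
```

```bash
cat > r.py <<'E'
from h import *
import sys
np.set_printoptions(precision=4,suppress=True)
B,Rt=frame(RY)
f=force(5)-np.load("f1.npy");s=ctrl.sense();M=R.from_quat(s["tool_rot"]).as_matrix();print(s["clock"],"dF",f@B,"carrier",(s["tcp_pos"]+M@CO-RC)@B,B.T@M@np.diag([1,-1,-1]))
goto(RC,RY,z=float(sys.argv[1]));print(B/.08*.001)
E
python3 r.py .012
```

```text
17.1333 dF [-0.2186  0.1393  0.0715] carrier [-0.0005 -0.0002  0.0318] [[ 1.     -0.0009  0.0009]
 [ 0.0009  1.      0.0007]
 [-0.0009 -0.0007  1.    ]]
tcp [0.6123 0.1348 0.1572] shift [ 0.161  0.033 -0.185] turn [ 0.002 -0.001 -0.   ]
[[ 0.0094 -0.0024 -0.0079]
 [ 0.0018  0.0123 -0.0015]
 [ 0.008   0.      0.0096]]
```

Aligned within 0.5 mm. I'll insert gently.

>>> step_arm(
  moves=[
    [[0.04, 0.008, -0.046, 0, 0, 0], [0.08, 0.016, -0.092, 0, 0, 0], [0.12, 0.025, -0.139, 0, 0, 0], [0.16, 0.033, -0.185, 0, 0, 0], [0.16, 0.033, -0.185, 0, 0, 0], [0.16, 0.033, -0.185, 0, 0, 0]],
  ],
)

```text
clock: 17.63
tcp_pos: [0.6255, 0.1371, 0.1414]
tool_rot: [0.936, 0.089, 0.339, -0.031]
wrist_force: [-1.0, -0.3, -3.0]
opening: 0.013
grip_force: 79.5
```

```bash
python3 r.py .001
```

```text
17.8833 dF [-0.216  -0.0949 -0.2464] carrier [ 0.0004 -0.0001  0.0118] [[ 1.     -0.0007  0.001 ]
 [ 0.0007  1.      0.0011]
 [-0.001  -0.0011  1.    ]]
tcp [0.6255 0.1374 0.1426] shift [ 0.081  0.017 -0.107] turn [ 0.002 -0.001  0.   ]
[[ 0.0094 -0.0024 -0.0079]
 [ 0.0018  0.0123 -0.0015]
 [ 0.008   0.      0.0096]]
```

>>> step_arm(
  moves=[
    [[0.02, 0.004, -0.027, 0, 0, 0], [0.04, 0.008, -0.054, 0, 0, 0], [0.06, 0.012, -0.08, 0, 0, 0], [0.08, 0.017, -0.105, 0, 0, 0], [0.08, 0.017, -0.105, 0, 0, 0], [0.08, 0.017, -0.105, 0, 0, 0]],
  ],
)

```text
clock: 18.38
tcp_pos: [0.6319, 0.1387, 0.1335]
tool_rot: [0.936, 0.089, 0.34, -0.032]
wrist_force: [-0.1, -1.0, -2.9]
opening: 0.0127
grip_force: 79.7
```

```bash
python3 r.py .0
```

```text
18.6333 dF [ 0.0817  0.1269 -0.1146] carrier [-0.0003 -0.0001  0.001 ] [[ 1.     -0.0007  0.0014]
 [ 0.0007  1.      0.0012]
 [-0.0014 -0.0012  1.    ]]
tcp [0.6319 0.1387 0.1338] shift [ 0.01   0.003 -0.008] turn [ 0.002 -0.001  0.   ]
[[ 0.0094 -0.0024 -0.0079]
 [ 0.0018  0.0123 -0.0015]
 [ 0.008   0.      0.0096]]
```

>>> step_arm(
  moves=[
    [[0.005, 0.001, -0.006, 0, 0, 0], [0.01, 0.002, -0.012, 0, 0, 0], [0.0, 0.0, -0.02, 0, 0, 0], [-0.006, -0.001, -0.025, 0, 0, 0], [-0.006, -0.001, -0.025, 0, 0, 0], [-0.006, -0.001, -0.025, 0, 0, 0]],
  ],
)

```text
clock: 19.13
tcp_pos: [0.6317, 0.139, 0.1327]
tool_rot: [0.935, 0.09, 0.34, -0.032]
wrist_force: [-4.6, 1.2, 1.7]
opening: 0.0133
grip_force: 80.4
```

```bash
python3 r.py .0
```

```text
19.3833 dF [-1.0966  1.7486  6.9872] carrier [-0.0011  0.0002  0.0002] [[ 1.     -0.0009  0.0002]
 [ 0.0009  1.      0.0008]
 [-0.0002 -0.0008  1.    ]]
tcp [0.6317 0.139  0.1327] shift [ 0.013 -0.     0.006] turn [ 0.002  0.    -0.   ]
[[ 0.0094 -0.0024 -0.0079]
 [ 0.0018  0.0123 -0.0015]
 [ 0.008   0.      0.0096]]
```

>>> step_arm(
  moves=[
    [[0, 0, 0, 0, 0, 0], [0, 0, 0, 0, 0, 0], [0, 0, 0, 0, 0, 0], [0, 0, 0, 0, 0, 0], [0, 0, 0, 0, 0, 0], [0, 0, 0, 0, 0, 0]],
  ],
  jaw=0.2,
  grip_force=20,
)

```text
clock: 19.88
tcp_pos: [0.6314, 0.1386, 0.1317]
tool_rot: [0.936, 0.089, 0.34, -0.032]
wrist_force: [-0.2, -0.1, -0.1]
opening: 0.0513
grip_force: 0.0
```

>>> step_arm(
  moves=[
    [[-0.16, -0.03, 0.19, 0, 0, 0], [-0.35, -0.066, 0.42, 0, 0, 0], [-0.63, -0.12, 0.77, 0, 0, 0], [-0.63, -0.12, 0.77, 0, 0, 0]],
  ],
)

```text
clock: 20.22
tcp_pos: [0.5809, 0.1297, 0.202]
tool_rot: [0.934, 0.089, 0.345, -0.034]
wrist_force: [0.6, 0.7, 1.8]
opening: 0.0513
grip_force: 0.0
```

>>> step_arm(
  moves=[
    [[-0.3, -0.06, 0.38, 0, 0, 0], [-0.63, -0.12, 0.77, 0, 0, 0], [-0.63, -0.12, 0.77, 0, 0, 0], [-0.63, -0.12, 0.77, 0, 0, 0]],
  ],
)

```text
clock: 20.55
tcp_pos: [0.5304, 0.1202, 0.2592]
tool_rot: [0.935, 0.089, 0.343, -0.034]
wrist_force: [0.5, -0.3, -0.6]
opening: 0.0511
grip_force: 0.0
```

```bash
python3 - <<'E'
from h import *
np.set_printoptions(precision=4,suppress=True)
B,_=frame(RY);p,d,i,T=shot("wrist");cv2.imwrite("pics/w8.png",p[...,::-1])
L=(cloud(d,i,T)-RC)@B;s=ctrl.sense();print(s["clock"],s["tcp_pos"],s["wrist_force"])
m=(d>0)&(abs(L[...,0])<.08)&(abs(L[...,1])<.06)&(L[...,2]>.004)&(L[...,2]<.014)
q=L[m];q=q[(abs(q[:,0])<.06)]
A=np.c_[q[:,:2],np.ones(len(q))];print("plate plane z=ax+by+c",np.linalg.lstsq(A,q[:,2],rcond=None)[0],"ext",np.percentile(L[m][:,:2],[1,99],axis=0))
print(cv2.minAreaRect((L[m][:,:2]*1000).astype(np.float32)))
E
```

```text
20.6 [0.5304 0.1199 0.2564] [ 0.2128  0.1613 -0.9844]
plate plane z=ax+by+c [-0.0028  0.0002  0.0084] ext [[-0.0607 -0.0542]
 [ 0.0567  0.0538]]
((-2.3374900817871094, -0.19745635986328125), (119.88138580322266, 110.28728485107422), 0.025165980681777)
```

View pics/w8.png

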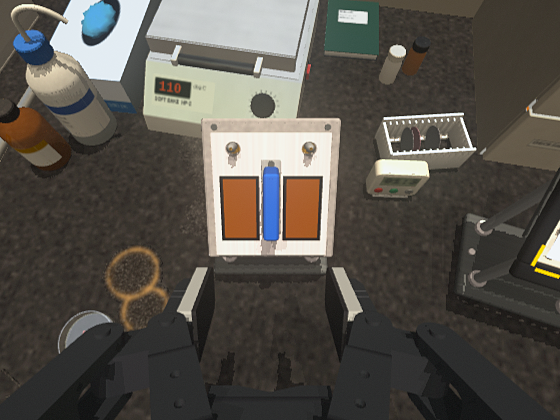

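The carrier hangs flat on both pins, seen at (233,148) and (309,148). It rests 2.3 mm down the slope, within the 2.5 mm play, and the gripper is clear.

```bash
python3 -c "
from station import ctrl
print(ctrl.sign_off())"
```

```text
the job is handed in; nothing more can be done
None
```

The job is done and handed in at about 20.6 s: the carrier was held centred on the four studs at 7.5–7.9 N for over 3 s, then hung flat on both rack pins and released, and the dish, white case and timer were not touched.

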